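# Clamp the ported sample jar in the mixer chuck

## Robot

A 6-joint arm with a two-finger parallel gripper is mounted at the origin on the work surface. World frame = base frame: x ahead of the robot, y to its left, z up, the work surface at z = 0. Lengths are in m, angles in degrees, forces in N, time in s.
With the tool pointing down it reaches from about 0.275 to 0.975 m from the base axis. Payload 8.4 kg.
Tool frame: the origin (TCP) lies on the centre line of the jaws, within the pads' length; the fingertips stand 25 mm ahead of it and the grasp point (between the pads) lies 6 mm ahead of it (robot.tips_ahead is the distance from the TCP to the fingertips, in m); z points along the fingers, y is the line along which they close (so a half turn about z gives the same grasp; the last joint's range is limited). The gripper opens to 92 mm and grips with 3 to 60 N. Pads are 20 mm wide; open, the fingers measure 128 mm over their backs; the gripper's body (75 mm by 189 mm) begins 69 mm behind the grasp point.
Start: joints at [69.878, 20.225, 93.587, -0, 66.188, -0.138], TCP at [0.214, 0.587, 0.214] pointing down, gripper open.
Joint ranges: [-150.9, 150.9], [-52.94, 120.26], [3.33, 152.33], [-74.26, 254.26], [0, 154.13], [-172.89, 172.89]. Speed limits (degrees/s): [127.2, 127.2, 159.86, 180, 180, 180].

## Interface

Orientations are given as a 3x3 rotation matrix whose columns are the frame's x, y, z axes.
In Python, from rig import sensors, eyes, workorder, robot gives the robot as it stands.
- The arm moves only by the tool play_rows, never from a script. Its argument "moves" is a list of rows, each a list of 5 numbers: the opening, from -1 (shut) to 1 (fully open), then the shift along the tool's x, y, z in units of 40 cm (1.0 is 40 cm), then the turn about the tool's z in units of 5 degrees (1.0 is 5 degrees). In form: [[fingers, dx, dy, dz, roll], ...]. A call has 1 to 20 rows; each row shifts and turns the commanded pose from where the row before left it, along the tool's axes as they then stand; what a row does not reach is not made up. A row lasts 1/12 s, in which the tool goes at most 41.7 mm and 7.16 degrees, less where a joint would pass 70% of its speed; a pose out of reach is approached as far as the arm can. A call with a number of a shift or a turn outside -1 to 1 is refused whole. A call with a gripper value outside its range is refused whole. The fingers move at their own pace and stop on an object; "grip_force" is the grip in N (left out, the last holds). Time passes only in rows, so rows that do not move let the fingers close. It gives the time, the measured TCP pose, the force, the opening and the grip force at its end, in the units of the state.
- sensors.get_state(): the state, without advancing time (a new reading comes with each control period).
- eyes.get_image(name): name is "scene" or "top" or "wrist"; returns a dict with "frame" (480x640x3 uint8, red, green, blue), "fx", "fy", "cx", "cy" (pixels), "camera_from_world" (4x4, takes a point from world to camera coordinates). Camera axes: x right, y up, looking along -z (the intrinsics and any distortion apply to the point x, -y, -z); pixel columns grow to the right and rows downward; lengths in m; the calibration is good to about 2 mm. A picture is of the moment at which its call begins. There is no depth.
- workorder.sign_off(): hands the job in; it is judged then, once.
The state is a dict: "time": time; "joints": joint angles; "joint_vel": joint speeds; "tau": joint torques, N m; "tool_pos": TCP position; "tool_rot": TCP orientation; "ft_force": force on the tool from outside, world axes, zero at the start; "ft_torque": the same for the moment, N m; "gripper_width": finger opening in m; "finger_force": force on a finger pad.
Only numpy, scipy, OpenCV 4.12 (cv2) and the standard library are available. Lean on these libraries where they do the work, as an engineer would, in place of code of your own. Each camera call takes 0.05 s, during which the arm holds its last target. There are 200 camera calls.

## Task

Clamp the metal sample jar that has the side port in the three-jaw chuck of the bench mixer: push the sleeve lever round to open the jaws, set the jar down upright on the middle of the seat (do not drop it) with its port facing the fixed pointer, then push the lever clockwise until all three jaws grip the jar firmly. Do not tip the jar over, and leave the plain jar, the amber bottle and the beaker where they stand.

Things in the scene. Friction and masses are not known exactly. Their poses are not given: they have to be found in the camera images.
- chuck: Fixed bench mixer, upright three-jaw chuck. Origin on the bench under the chuck axis, z up, +x towards the pointer. Grey base, radius 95, height 40 mm; steel sleeve ring, radius 82, 42 to 64 mm high; inside it the fixed aluminium seat, radius 66, top 70 mm above the bench. White control box, 100 x 130 x 55 mm high, at x = 95 to 195 mm.
- seat (a point): Centre of the flat top of the seat, 70 mm above the bench on the chuck axis: the jar's underside centre belongs here.
- pointer (a point): Tip of the fixed dark steel pointer cone, 74 mm from the chuck axis along chuck +x, 80 mm above the bench. The cone (22 mm across, 36 mm long) lies level, its tip towards the axis, top 91 mm above the bench. The seated jar's port must point from the axis towards it, passing about 70 mm above it.
- sleeve (a joint): Sleeve turn, 0 to 1.4 rad, clockwise seen from above. 0: jaws open, inner faces 36 mm from the axis; they close together 10 mm per rad and touch the jar at 0.8. Each jaw is sprung (6 N per mm): from there the push at the post rises from 4 to 12 N at 1.3 while turning (4 N less or more at rest: friction 0.5 N m). Let go beyond 1.1, it springs back to about 1.1 and stays gripping. Turn past 1.1.
- lever_post (a point): On the axis of the black upright post at the sleeve lever's end, 90 mm above the bench, 120 mm from the chuck axis. Post 18 mm in diameter, top at 113 mm; lever arm 20 mm wide, top at 59 mm. From above the lever points (130 degrees minus sleeve angle) counter-clockwise from chuck +x. Push the post from either side, or straddle it with open fingers.
- jaw0: Dark steel jaw with a rubber face at 60 degrees counter-clockwise from chuck +x; 18 mm wide, its top 105 mm above the bench (35 mm above the seat), sliding radially. The body's origin lies on the chuck axis at the bench with the sleeve at 0, and moves with the jaw.
- jaw1: The same kind of jaw at 180 degrees.
- jaw2: The same kind of jaw at 300 degrees.
- jar: The sample jar to clamp: loose upright aluminium cylinder, 56 mm in diameter and 100 mm high with a black cap (46 mm diameter) up to 115 mm, about 0.3 to 0.6 kg. Origin at the centre of its underside, z up, +x towards its side port, a steel stub 14 mm in diameter (collar 18 mm) 80 mm above the underside, reaching 53 mm from the axis.
- port (a point): Outer end of the jar's side port, 53 mm from the jar's axis along its +x, 80 mm above its underside.
- plain_jar: A jar of the same size and materials without a side port; leave it. Origin at the centre of its underside.
- amber: Amber glass bottle, 60 mm in diameter, 125 mm high; leave it. Origin at the centre of its underside.
- beaker: Glass beaker, 72 mm in diameter at the rim, 90 mm high; leave it. Origin at the centre of its underside.

How it is judged (in metres and radians):
On the way, in this order (a step that is already met when the one before it is completed fails the run):
1. the chuck is opened: the sleeve is turned back until the jaws clear the jar's diameter (sleeve below 0.7) (value of joint sleeve below 0.7 rad), for 0.1 s.
2. the jar stands upright on the seat between the open jaws (underside within 4 mm of the seat's height, axis within 10 mm, no jaw pressing on it) (horizontal distance between jar and seat below 0.01 m and z of jar in the frame of seat below 0.004 m and angle between jar's own z axis and vertical below 0.08 rad and value of joint sleeve below 0.77 rad), for 0.1 s.
3. the sleeve is turned clockwise until all three jaws press on the jar (over 4 N each) (contact force between each of jaw0, jaw1, jaw2 and jar above 4 N and value of joint sleeve above 0.75 rad), for 0.1 s.
At the end, for the whole second after the job is handed in: The ported jar stands at rest, upright (0.06 rad) on the seat (axis and height within 4 mm), all three jaws press on it with over 4 N each (sleeve beyond 0.75), and its port points towards the pointer (port end within 12 mm sideways of chuck x, about 13 degrees) (all of step 3 and horizontal distance between jar and seat below 0.004 m and z of jar in the frame of seat between -0.004 and 0.004 m and angle between jar's own z axis and vertical below 0.06 rad and x of port in the frame of chuck above 0.045 m and y of port in the frame of chuck between -0.012 and 0.012 m and linear speed of jar below 0.01 m/s); the robot touches nothing.
It fails at once if the jar is dropped onto the chuck (faster than 0.5 m/s within 30 mm of the seat) (horizontal distance between jar and seat below 0.03 m and z of jar in the frame of seat below 0.03 m and linear speed of jar above 0.5 m/s).
It fails at once if the jar is tipped over (more than 0.9 rad) (angle between jar's own z axis and vertical above 0.9 rad).
It fails at once if the plain jar, amber bottle or beaker is moved more than 30 mm (distance of any of plain_jar, amber, beaker from where it was at the start of the episode above 0.03 m).
It also fails if it takes over 72 s, if anything falls off the work surface, if the arm or the gripper's body presses on something with over 40 N, if the wrist force passes 120 N, or if a joint passes its speed limit or range.

## Working session

There is one attempt and no reset: what is moved stays moved. The work goes in short steps, Python scripts to look and compute and a tool call to move; the robot and the scene stay as the last step left them, time stands still between calls to the robot, and variables do not carry over. Pictures are saved under pics/ and viewed, at most 10 in all, crops included, and the job is handed in when it is done.

Besides the shell and the picture viewer there is one more tool, called after ">>>" as name(argument=value, ...), one argument or row to a line, values as JSON. play_rows: Moves the arm, as the interface text tells. Its arguments: {"type":"object","properties":{"moves":{"type":"array","items":{"type":"array","items":{"type":"number"}}},"grip_force":{"type":"number"}},"required":["moves"]}

```bash
mkdir -p pics; cat > h.py <<'E'
import numpy as np, cv2
from rig import sensors, eyes, workorder, robot
def shot(n,f):
    im=eyes.get_image(n); cv2.imwrite('pics/'+f+'.png',im['frame'][:,:,::-1]); np.savez('pics/'+f,**{k:np.array(v) for k,v in im.items() if k!='frame'}); return im
def ray(f,uv):
    c=np.load('pics/'+f+'.npz'); T=np.linalg.inv(c['camera_from_world'])
    d=np.array([(uv[0]-c['cx'])/c['fx'],-(uv[1]-c['cy'])/c['fy'],-1]); return T[:3,3],T[:3,:3]@d
def onz(f,uv,z):
    o,d=ray(f,uv); return o+d*(z-o[2])/d[2]
def tri(*obs):
    A=np.zeros((3,3));b=np.zeros(3);R=[ray(*x) for x in obs]
    for o,d in R:
        d=d/np.linalg.norm(d);P=np.eye(3)-np.outer(d,d);A+=P;b+=P@o
    p=np.linalg.solve(A,b)
    return p,[np.linalg.norm(np.cross(p-o,d/np.linalg.norm(d))) for o,d in R]
def proj(f,p):
    c=np.load('pics/'+f+'.npz'); q=c['camera_from_world']@np.r_[p,1]
    return np.array([c['cx']-c['fx']*q[0]/q[2], c['cy']+c['fy']*q[1]/q[2]])
E
python3 - <<'E'
from h import *
for n in ['scene','top','wrist']:
    im=shot(n,n+'0'); print(n,[k for k in im if k not in('frame',)],im['fx'],im['cx'],np.round(np.linalg.inv(im['camera_from_world']),3))
s=sensors.get_state();print(s)
a=cv2.imread('pics/scene0.png');b=cv2.imread('pics/top0.png')
E
```

```text
scene ['fx', 'fy', 'cx', 'cy', 'camera_from_world'] 577.2547922563633 305.96255900461006 [[ 0.07  -0.822  0.565  1.371]
 [ 0.998  0.053 -0.047 -0.055]
 [ 0.009  0.567  0.824  1.261]
 [ 0.     0.     0.     1.   ]]
top ['fx', 'fy', 'cx', 'cy', 'camera_from_world'] 610.8634401039 317.37934559230126 [[ 0.028  0.995 -0.099  0.436]
 [-1.     0.029  0.008  0.019]
 [ 0.011  0.098  0.995  1.594]
 [ 0.     0.     0.     1.   ]]
wrist ['fx', 'fy', 'cx', 'cy', 'camera_from_world'] 397.5216690959189 313.2725489606367 [[ 0.342 -0.912 -0.226  0.152]
 [ 0.94   0.332  0.084  0.611]
 [-0.001 -0.241  0.971  0.385]
 [ 0.     0.     0.     1.   ]]
{'time': 0.15, 'joints': array([ 6.98756114e+01,  2.02520522e+01,  9.36154319e+01, -6.06380903e-04,
        6.61880466e+01, -1.39367544e-01]), 'joint_vel': array([-0.07284898, -0.07604892, -0.08397779, -0.0376366 , -0.05694741,
       -0.00495798]), 'tau': array([ 4.99198268e-04, -5.94204319e+01, -3.34468317e+01,  6.97409408e-02,
        2.04944186e-02, -4.43928798e-05]), 'tool_pos': array([0.21351453, 0.58703681, 0.21397934]), 'tool_rot': array([[-9.39783467e-01,  3.41770288e-01, -3.24369251e-04],
       [ 3.41770442e-01,  9.39783023e-01, -9.13354683e-04],
       [-7.32077772e-06, -9.69215453e-04, -9.99999530e-01]]), 'ft_force': array([-0.44610679,  0.59638544, -0.21041282]), 'ft_torque': array([-0.02046317, -0.03969402,  0.01853243]), 'finger_force': 0.0, 'gripper_width': 0.09179039613610794}
```

View pics/scene0.png

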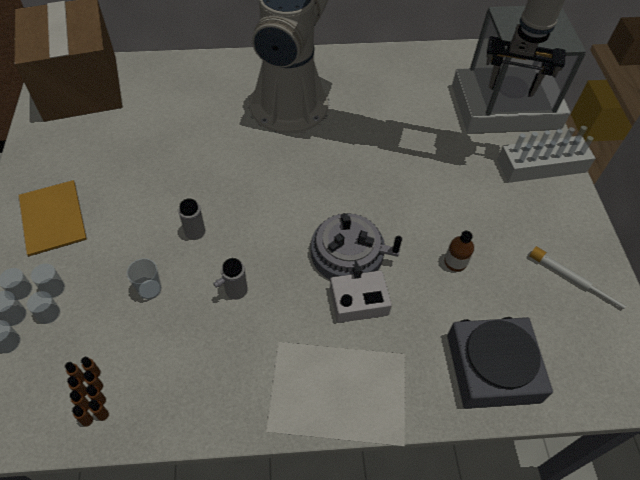

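View pics/top0.png

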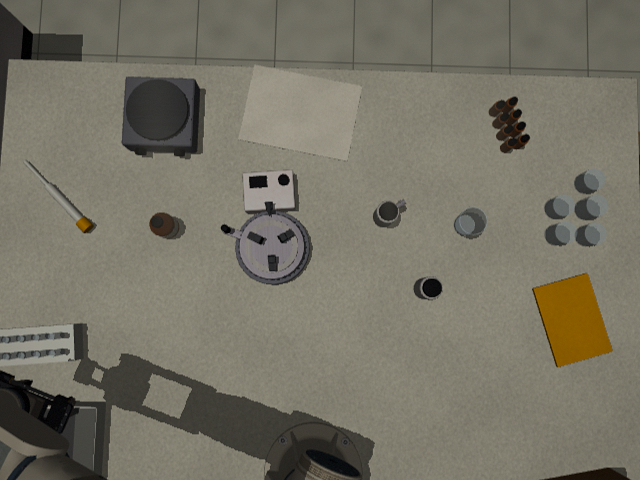

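The scene picture shows the chuck near (347,245) with its lever post at (398,243). The ported jar is at (233,277), its port pointing left, and the plain jar is at (191,218). In the top view the chuck is at (272,247), the post at (226,229), the ported jar at (389,213) and the plain jar at (430,288). I'll enlarge both views.

```bash
python3 - <<'E'
from h import *
a=cv2.imread('pics/scene0.png');b=cv2.imread('pics/top0.png')
A=np.hstack([cv2.resize(a[250:310,205:265],(300,300),interpolation=3),cv2.resize(a[200:300,300:410],(440,400),interpolation=3)[:400]]) if 0 else None
c=np.zeros((600,800,3),np.uint8)
c[:300,:300]=cv2.resize(a[250:310,205:265],(300,300),interpolation=2) #x5
c[:300,400:700]=cv2.resize(b[185:245,360:420],(300,300),interpolation=2)
c[300:600,:400]=cv2.resize(a[205:280,305:405],(400,300),interpolation=2) #x4
c[300:600,400:]=cv2.resize(b[195:270,215:315],(400,300),interpolation=2)
cv2.imwrite('pics/crop0.png',np.clip(c*1.6,0,255).astype(np.uint8))
E
```

```text
(no output)
```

View pics/crop0.png

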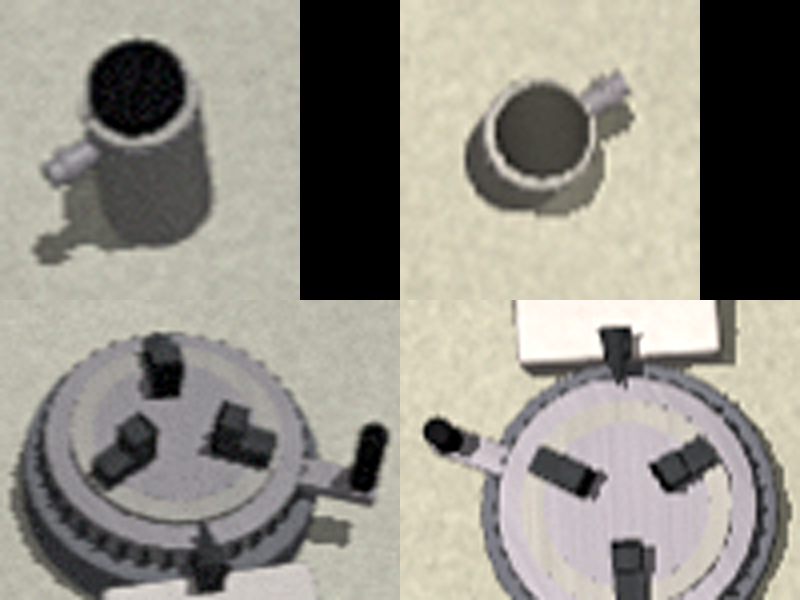

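The crop shows the cap top at scene (232.4,267.6) / top (388.4,211.0), and the port end at scene (214.8,284.2) / top (405,202). The post top is at scene (398.5,236.5) / top (223.5,227.5), and the pointer tip at scene (356,262) / top (270.5,215.5).

```bash
python3 - <<'E'
from h import *
np.set_printoptions(precision=4,suppress=True)
d=dict(cap=((232.4,267.6),(388.4,211)),port=((214.8,284.2),(405,202)),post=((398.5,236.5),(223.5,227.5)),tip=((356.2,261.8),(270.5,215.5)))
P={}
for k,(s,t) in d.items():
    P[k],r=tri(('scene0',s),('top0',t)); print(k,P[k],r)
# sleeve rim sides from top
for u,v in [(498,480),(758,480)]: print(onz('top0',((u-400)/4+215,(v-300)/4+195),.064))
# colour circle detection for sleeve in top image
im=cv2.cvtColor(cv2.imread('pics/top0.png'),cv2.COLOR_BGR2GRAY)
for p in (.08,):
  for k in ('tip','post'): print(k,onz('top0',d[k][1],.08 if k=='tip' else .113),onz('scene0',d[k][0],.08 if k=='tip' else .113))
print('cap z115',onz('top0',d['cap'][1],.115),onz('scene0',d['cap'][0],.115)); print(onz('top0',d['port'][1],.08),onz('scene0',d['port'][0],.08))
# other objs
print('plain',onz('top0',(431,288),.115),'beaker',onz('top0',(469,222),.05),'amber',onz('top0',(162,224),.1))
v=P['port']-P['cap'];print('port yaw',np.degrees(np.arctan2(v[1],v[0])),np.hypot(v[0],v[1]))
E
```

```text
cap [ 0.6552 -0.1664  0.1061] [np.float64(0.0005146203143708122), np.float64(0.0005146203143708206)]
port [ 0.6828 -0.2103  0.0814] [np.float64(5.456297172378256e-05), np.float64(5.4562971723799465e-05)]
post [0.6009 0.2342 0.1187] [np.float64(0.0015090635810793625), np.float64(0.0015090635810795434)]
tip [0.6397 0.1273 0.0767] [np.float64(0.0015771358510884982), np.float64(0.0015771358510885583)]
[0.5769 0.2023 0.064 ]
[0.5816 0.039  0.064 ]
tip [0.6391 0.1255 0.08  ] [0.6418 0.1284 0.08  ]
post [0.6018 0.2365 0.113 ] [0.5971 0.2341 0.113 ]
cap z115 [ 0.6539 -0.1648  0.115 ] [ 0.6606 -0.166   0.115 ]
[ 0.6831 -0.2104  0.08  ] [ 0.682  -0.2105  0.08  ]
plain [ 0.469 -0.271  0.115] beaker [ 0.6412 -0.3793  0.05  ] amber [0.6075 0.3896 0.1   ]
port yaw -57.796486302930994 0.05186721051540193
```

Measured heights agree with the text: cap 106 mm against 115, port 81 against 80, post 119 against 113, tip 77 against 80. I'll move over the lever post for a closer look.

>>> play_rows(
  moves=[
    [1, 0, 0, -0.1, 0],
    [1, -0.0864, -0.0355, 0, 0],
    [1, -0.0864, -0.0355, 0, 0],
    [1, -0.0864, -0.0355, 0, 0],
    [1, -0.0864, -0.0355, 0, 0],
    [1, -0.0864, -0.0355, 0, 0],
    [1, -0.0864, -0.0355, 0, 0],
    [1, -0.0864, -0.0355, 0, 0],
    [1, -0.0864, -0.0355, 0, 0],
    [1, -0.0864, -0.0355, 0, 0],
    [1, -0.0864, -0.0355, 0, 0],
    [1, -0.0864, -0.0355, 0, 0],
    [1, -0.0864, -0.0355, 0, 0],
    [1, -0.0864, -0.0355, 0, 0],
    [1, -0.0864, -0.0355, 0, 0],
    [1, 0, 0, 0, 1],
    [1, 0, 0, 0, 1],
    [1, 0, 0, 0, 1],
    [1, 0, 0, 0, 1],
    [1, 0, 0, 0, 1],
  ],
)

```text
time: 1.82
tool_pos: [0.6003, 0.2349, 0.2541]
tool_rot: [[-0.704, 0.71, -0.001], [0.71, 0.704, -0.0], [0.0, -0.001, -1.0]]
ft_force: [0.8, -0.0, -0.7]
gripper_width: 0.0915
finger_force: 0.0
```

>>> play_rows(
  moves=[
    [1, 0, 0, 0, 1],
    [1, 0, 0, 0, 1],
    [1, 0, 0, 0, 1],
    [1, 0, 0, 0, 1],
    [1, 0, 0, 0, 0.8],
    [-0.2, 0, 0, 0, 0],
    [-0.2, 0, 0, 0, 0],
  ],
)

```text
time: 2.4
tool_pos: [0.6002, 0.2351, 0.2542]
tool_rot: [[-0.361, 0.933, -0.0], [0.933, 0.361, -0.0], [0.0, -0.0, -1.0]]
ft_force: [-0.8, -0.5, -0.3]
gripper_width: 0.0807
finger_force: 0.0
```

```bash
python3 - <<'E'
from h import *
shot('wrist','w1'); a=cv2.imread('pics/w1.png'); cv2.imwrite('pics/w1b.png',np.clip(cv2.resize(a,(800,600),interpolation=2)*1.5,0,255).astype(np.uint8))
E
```

```text
(no output)
```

View pics/w1b.png

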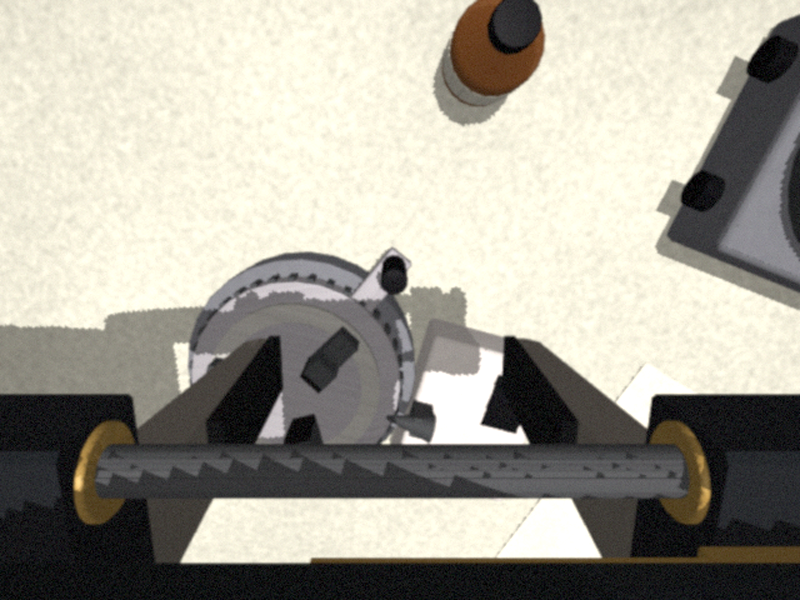

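The wrist view shows the post top at about (393,282) of 800 px, the pointer tip at (387,418), and the amber bottle well clear at (500,60). I'll fit the chuck pose using all three cameras.

```bash
cat > fit.py <<'E'
from h import *
from scipy.optimize import least_squares
np.set_printoptions(precision=4,suppress=True)
def ell(f,u,v):return f,(u,v)
obs=dict(post=[('scene0',(398.5,236.5)),('top0',(223.5,227.5)),('w1',(314.4,225.5))],tip=[('scene0',(356.2,261.8)),('top0',(270.5,215.5)),('w1',(309.8,334.4))])
for k in obs: print(k,tri(*obs[k]))
def mod(p):
    x,y,a,s=p; R=lambda t,r,z:np.array([x+r*np.cos(a+t),y+r*np.sin(a+t),z])
    return dict(post=R(np.radians(130)-s,.12,.113),tip=R(0,.074,.08),side=[R(0,0,.064)]) 
def res(p):
    m=mod(p);r=[]
    for k in obs:
        for f,uv in obs[k]: r+=list(proj(f,m[k])-uv)
    return np.array(r)
from math import *
s=least_squares(res,[.567,.12,0.05,1.]);print(s.x,degrees(s.x[2]),s.fun)
E
python3 fit.py
python3 - <<'E'
from h import *
# overlay model of fit circles on top image for check
import io,contextlib
with contextlib.redirect_stdout(io.StringIO()):
    import fit
x,y,a,s=fit.s.x
c=np.zeros((600,800,3),np.uint8)
def draw(f,x0,y0,k,w,h):
    b=cv2.imread('pics/'+f+'.png')[y0:y0+h//k,x0:x0+w//k]
    b=np.clip(cv2.resize(b,(w,h),interpolation=2)*1.6,0,255).astype(np.uint8)
    for r,z,col in [(.082,.064,(0,0,255)),(.066,.07,(0,255,0)),(.095,.04,(255,0,0)),(.003,.07,(255,0,255))]:
        pts=[(proj(f,[x+r*np.cos(t),y+r*np.sin(t),z])-[x0,y0]+.5)*k for t in np.linspace(0,6.3,80)]
        cv2.polylines(b,[np.int32(pts)],False,col,1)
    for ang in (60,180,300):
      pts=[]
      for lat in(-.009,.009):
        r=.036-.01*s; t=a+np.radians(ang)
        for rr in ((r,r+.02) if lat<0 else (r+.02,r)):
            pts.append((proj(f,[x+rr*np.cos(t)-lat*np.sin(t),y+rr*np.sin(t)+lat*np.cos(t),.105])-[x0,y0]+.5)*k)
      cv2.polylines(b,[np.int32(pts)],True,(0,200,255),1)
    for rr,z in ((.074,.08),):
        cv2.circle(b,tuple(int(q) for q in (proj(f,[x+rr*np.cos(a),y+rr*np.sin(a),z])-[x0,y0]+.5)*k),3,(255,255,0),1)
    return b
c[:,:400]=draw('top0',220,200,4,400,600)[:, :400]
c[:,400:]=draw('scene0',305,180,4,400,600)
cv2.imwrite('pics/ov.png',c)
E
```

```text
post (array([0.6015, 0.2346, 0.1187]), [np.float64(0.0020437014346720525), np.float64(0.0011603661624757999), np.float64(0.0013473572424650966)])
tip (array([0.6401, 0.1268, 0.0784]), [np.float64(0.0019553842577873883), np.float64(0.0014483153763663159), np.float64(0.0007252192533833086)])
[0.5664 0.12   0.0927 1.0968] 5.310263913640358 [ 0.5027  1.8481  0.8798 -0.2682 -0.5354 -0.3816 -0.7135 -0.5872 -0.5264
 -0.4135  0.097  -0.0316]
```

View pics/ov.png

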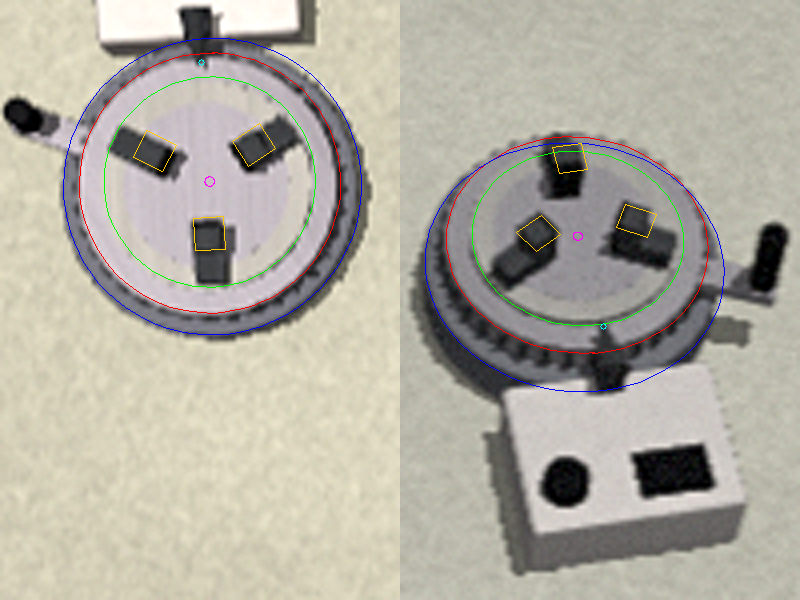

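The overlay fits to about 2 mm: chuck centre (0.566, 0.120), yaw about 5°, sleeve about 1.1. Next I turn the tool so the fingers straddle the post and go down.

>>> play_rows(
  moves=[
    [-0.2, 0, 0, 0, 1],
    [-0.2, 0, 0, 0, 1],
    [-0.2, 0, 0, 0, 1],
    [-0.2, 0, 0, 0, 1],
    [-0.2, 0, 0, 0, 1],
    [-0.2, 0, 0, 0, 1],
    [-0.2, 0, 0, 0, 1],
    [-0.2, 0, 0.006, 0, 0.7],
    [-0.2, 0, 0, 0.05, 0],
    [-0.2, 0, 0, 0.06, 0],
    [-0.2, 0, 0, 0.06, 0],
    [-0.2, 0, 0, 0.06, 0],
    [-0.2, 0, 0, 0.06, 0],
    [-0.2, 0, 0, 0.05, 0],
    [-0.2, 0, 0, 0.038, 0],
    [-0.2, 0, 0, 0, 0],
  ],
)

```text
time: 3.78
tool_pos: [0.6005, 0.2337, 0.0998]
tool_rot: [[0.299, 0.954, -0.005], [0.954, -0.299, -0.002], [-0.003, -0.004, -1.0]]
ft_force: [-0.7, -0.9, 0.0]
gripper_width: 0.0369
finger_force: 0.0
```

>>> play_rows(
  moves=[
    [-0.2, -0.0006, -0.0183, 0, -0.7],
    [-0.2, -0.0006, -0.0183, 0, -0.7],
    [-0.2, -0.0006, -0.0183, 0, -0.7],
    [-0.2, -0.0006, -0.0183, 0, -0.7],
    [-0.2, -0.0006, -0.0183, 0, -0.7],
    [-0.2, -0.0006, -0.0183, 0, -0.7],
    [-0.2, -0.0006, -0.0183, 0, -0.7],
    [-0.2, -0.0006, -0.0183, 0, -0.7],
  ],
)

```text
time: 4.45
tool_pos: [0.5467, 0.2391, 0.1048]
tool_rot: [[-0.187, 0.982, 0.005], [0.982, 0.187, 0.002], [0.001, 0.005, -1.0]]
ft_force: [5.4, 2.8, -2.9]
gripper_width: 0.0369
finger_force: 2.7
```

```bash
python3 - <<'E'
from h import *
s=sensors.get_state();d=s['tool_pos'][:2]-[.5664,.12];print(np.hypot(*d),np.degrees(np.arctan2(d[1],d[0])),np.degrees(np.arctan2(s['tool_rot'][1,0],s['tool_rot'][0,0])),s['ft_force'])
E
```

```text
0.12070527414579664 99.38832309879584 100.78339933691832 [ 5.40441469  2.81637696 -2.86718265]
```

>>> play_rows(
  moves=[
    [-0.2, -0.0006, -0.0183, 0, -0.7],
    [-0.2, -0.0006, -0.0183, 0, -0.7],
    [-0.2, -0.0006, -0.0183, 0, -0.7],
    [-0.2, -0.0006, -0.0183, 0, -0.7],
    [-0.2, -0.0006, -0.0183, 0, -0.7],
    [-0.2, -0.0006, -0.0183, 0, -0.7],
    [-0.2, -0.0006, -0.0183, 0, -0.7],
    [-0.2, -0.0006, -0.0183, 0, -0.7],
    [-0.2, -0.0006, -0.0183, 0, -0.7],
    [-0.2, -0.0006, -0.0183, 0, -0.7],
    [-0.2, -0.0006, -0.009, 0, 0],
    [-0.2, 0, 0, 0, 0],
  ],
)

```text
time: 5.45
tool_pos: [0.4798, 0.2021, 0.1049]
tool_rot: [[-0.715, 0.7, 0.003], [0.7, 0.715, 0.002], [-0.001, 0.004, -1.0]]
ft_force: [0.0, 1.9, 1.0]
gripper_width: 0.0367
finger_force: 0.9
```

```bash
python3 - <<'E'
from h import *
s=sensors.get_state();d=s['tool_pos'][:2]-[.5664,.12];print(np.hypot(*d),np.degrees(np.arctan2(d[1],d[0])),np.degrees(np.arctan2(s['tool_rot'][1,0],s['tool_rot'][0,0])),s['ft_force'])
E
```

```text
0.11935073436632394 136.50710846037322 135.60293033727012 [0.0341092  1.88441536 1.00477454]
```

The lever is open, sleeve about 0.06. I'll lift off and go over the jar.

>>> play_rows(
  moves=[
    [-0.2, 0, 0.009, -0.03, 0],
    [0, 0, 0, -0.09, 0],
    [0.5, 0, 0, -0.09, 0],
    [1, 0, 0, -0.09, 0],
    [1, 0, 0, -0.09, 0],
    [1, -0.0871, -0.0328, 0, 0],
    [1, -0.0871, -0.0328, 0, 0],
    [1, -0.0871, -0.0328, 0, 0],
    [1, -0.0871, -0.0328, 0, 0],
    [1, -0.0871, -0.0328, 0, 0],
    [1, -0.0871, -0.0328, 0, 0],
    [1, -0.0871, -0.0328, 0, 0],
    [1, -0.0871, -0.0328, 0, 0],
    [1, -0.0871, -0.0328, 0, 0],
    [1, -0.0871, -0.0328, 0, 0],
    [1, -0.0871, -0.0328, 0, 0],
    [1, 0, 0, 0, 0.9],
    [1, 0, 0, 0, 0.9],
    [1, 0, 0, 0, 0.9],
    [1, 0, 0, 0, 0],
  ],
)

```text
time: 7.12
tool_pos: [0.6537, -0.1682, 0.2599]
tool_rot: [[-0.527, 0.85, 0.0], [0.85, 0.527, -0.0], [-0.0, 0.0, -1.0]]
ft_force: [-0.3, 0.1, 0.7]
gripper_width: 0.0918
finger_force: 0.0
```

```bash
python3 - <<'E'
from h import *
shot('wrist','w2'); a=cv2.imread('pics/w2.png');shot('top','top2');b=cv2.imread('pics/top2.png'); shot('scene','scene2');c=cv2.imread('pics/scene2.png')
o=np.zeros((600,800,3),np.uint8)
o[:360,:480]=cv2.resize(a[150:390,140:460],(480,360),interpolation=2)
o[360:,:320]=cv2.resize(b[205:285,215:322][:,:107],(320,240),interpolation=2)
o[360:,400:]=cv2.resize(c[205:285,285:418],(400,240),interpolation=2)
cv2.imwrite('pics/o2.png',np.clip(o*1.5,0,255).astype(np.uint8)); print(sensors.get_state()['tool_pos'])
E
```

```text
[ 0.65367381 -0.16770021  0.25981426]
```

View pics/o2.png

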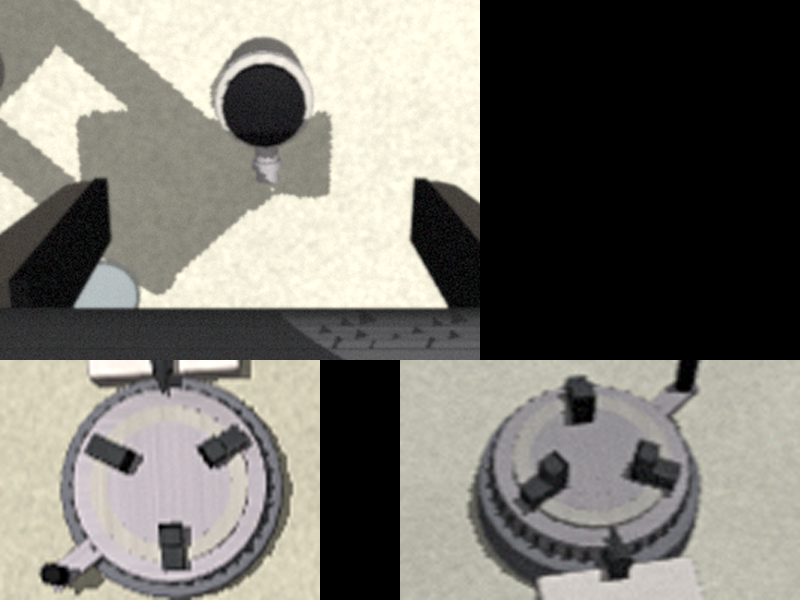

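The chuck now stands open. The wrist view puts the cap-top centre at (316,220) and the port end at (318.7,271.5), with the beaker well outside the fingers' path.

```bash
python3 - <<'E'
from h import *
np.set_printoptions(precision=4,suppress=True)
cap=[('scene0',(232.4,267.6)),('top0',(388.4,211)),('w2',(316,220))]
port=[('scene0',(214.8,284.2)),('top0',(405,202)),('w2',(318.7,271.5))]
for n,o,z in(('cap',cap,.115),('port',port,.08)):
    print(n,*tri(*o),tri(o[1],o[2]),[onz(*q,z)[:2] for q in o])
c=onz(*cap[2],.115);p=onz(*port[2],.08);v=p-c;print(np.degrees(np.arctan2(v[1],v[0])),np.hypot(*v[:2]))
s=sensors.get_state();print(s['tool_rot'].T@(np.r_[(c)[:2],.069]-s['tool_pos']))
# chuck from wrist w1
print(onz('w1',(309.8,334.4),.08),onz('w1',(314.4,225.5),.113))
E
```

```text
cap [ 0.6559 -0.1663  0.1072] [np.float64(0.0005437395368413454), np.float64(0.0009965679629278525), np.float64(0.0009078842564454917)] (array([ 0.6573, -0.1675,  0.0972]), [np.float64(0.0008652277960967182), np.float64(0.0008652277960967102)]) [array([ 0.6606, -0.166 ]), array([ 0.6539, -0.1648]), array([ 0.6559, -0.1649])]
port [ 0.6847 -0.2098  0.0847] [np.float64(0.00014425134334488903), np.float64(0.0023310275192135153), np.float64(0.0022740262732102844)] (array([ 0.6835, -0.2083,  0.0914]), [np.float64(0.0022574467908303524), np.float64(0.0022574467908303584)]) [array([ 0.682 , -0.2105]), array([ 0.6831, -0.2104]), array([ 0.6879, -0.2111])]
-55.34271011355306 0.056191019398449525
[0.0013 0.0034 0.1908]
[0.64   0.1268 0.08  ] [0.603  0.2343 0.113 ]
```

>>> play_rows(
  moves=[
    [1, 0.004, 0.009, 0, 0],
    [1, 0, 0, 0.06, 0],
    [1, 0, 0, 0.08, 0],
    [1, 0, 0, 0.08, 0],
    [1, 0, 0, 0.08, 0],
    [1, 0, 0, 0.07, 0],
    [1, 0, 0, 0.05, 0],
    [1, 0, 0, 0.04, 0],
    [1, 0, 0, 0, 0],
    [0.4, 0, 0, 0, 0],
    [0.3, 0, 0, 0, 0],
    [0.2, 0, 0, 0, 0],
    [0, 0, 0, 0, 0],
    [-0.2, 0, 0, 0, 0],
    [-0.2, 0, 0, 0, 0],
    [-0.2, 0, 0, 0, 0],
  ],
  grip_force=40,
)

```text
time: 8.6
tool_pos: [0.656, -0.1648, 0.0761]
tool_rot: [[-0.53, 0.848, 0.001], [0.848, 0.53, -0.001], [-0.001, 0.0, -1.0]]
ft_force: [-2.5, -1.8, 6.5]
gripper_width: 0.0554
finger_force: 40.0
```

Gripped at 55.4 mm. I'll lift, carry it over the chuck and turn the port to the pointer.

>>> play_rows(
  moves=[
    [-0.2, 0, 0, -0.02, 0],
    [-0.2, 0, 0, -0.04, 0],
    [-0.2, 0, 0, -0.06, 0],
    [-0.2, 0, 0, -0.06, 0],
    [-0.2, 0, 0, -0.06, 0],
    [-0.2, 0, 0, -0.06, 0],
    [-0.2, 0, 0, -0.06, 0],
    [-0.2, 0, 0, -0.04, 0],
    [-0.2, 0.03, 0.008, 0, 0],
    [-0.2, 0.06, 0.0156, 0, 0],
    [-0.2, 0.07, 0.0182, 0, 0],
    [-0.2, 0.07, 0.0182, 0, 0],
    [-0.2, 0.08, 0.0208, 0, 0],
    [-0.2, 0.08, 0.0208, 0, 0],
    [-0.2, 0.08, 0.0208, 0, 0],
    [-0.2, 0.08, 0.0208, 0, 0],
    [-0.2, 0.07, 0.0182, 0, 0],
    [-0.2, 0.06, 0.0156, 0, 0],
    [-0.2, 0.03, 0.008, 0, 0],
    [-0.2, 0.013, 0.003, 0, 0],
  ],
)

```text
time: 10.27
tool_pos: [0.5646, 0.1227, 0.2342]
tool_rot: [[-0.532, 0.847, -0.002], [0.847, 0.532, 0.0], [0.001, -0.002, -1.0]]
ft_force: [1.1, 0.3, -3.9]
gripper_width: 0.0554
finger_force: 39.9
```

>>> play_rows(
  moves=[
    [-0.2, 0, 0, 0, -0.5],
    [-0.2, 0, 0, 0, -1],
    [-0.2, 0, 0, 0, -1],
    [-0.2, 0, 0, 0, -1],
    [-0.2, 0, 0, 0, -1],
    [-0.2, 0, 0, 0, -1],
    [-0.2, 0, 0, 0, -1],
    [-0.2, 0, 0, 0, -1],
    [-0.2, 0, 0, 0, -1],
    [-0.2, 0, 0, 0, -1],
    [-0.2, 0, 0, 0, -1],
    [-0.2, 0, 0, 0, -1],
    [-0.2, 0, 0, 0, -0.5],
    [-0.2, 0, 0, 0, -0.5],
    [-0.2, 0, 0, 0, 0],
  ],
)

```text
time: 11.52
tool_pos: [0.5661, 0.1197, 0.2346]
tool_rot: [[-0.997, -0.08, -0.001], [-0.08, 0.997, -0.001], [0.001, -0.0, -1.0]]
ft_force: [0.3, -0.0, -4.9]
gripper_width: 0.0551
finger_force: 39.9
```

```bash
python3 - <<'E'
from h import *
shot('wrist','w3'); a=cv2.imread('pics/w3.png');shot('top','top3');b=cv2.imread('pics/top3.png'); shot('scene','scene3');c=cv2.imread('pics/scene3.png')
o=np.zeros((600,800,3),np.uint8)
o[:,:400]=cv2.resize(a[120:420,220:420],(400,600),interpolation=2)
o[:300,400:]=cv2.resize(b[195:270,215:315],(400,300),interpolation=2)
o[300:,400:]=cv2.resize(c[185:285,295:428],(400,300),interpolation=2)
cv2.imwrite('pics/o3.png',np.clip(o*1.5,0,255).astype(np.uint8)); s=sensors.get_state();print(s['tool_pos'],s['tool_rot'])
E
```

```text
[0.56617944 0.12015612 0.23491966] [[-9.97048781e-01 -7.67689003e-02 -5.13789007e-04]
 [-7.67687616e-02  9.97048884e-01 -2.84446573e-04]
 [ 5.34109406e-04 -2.44164163e-04 -9.99999828e-01]]
```

View pics/o3.png

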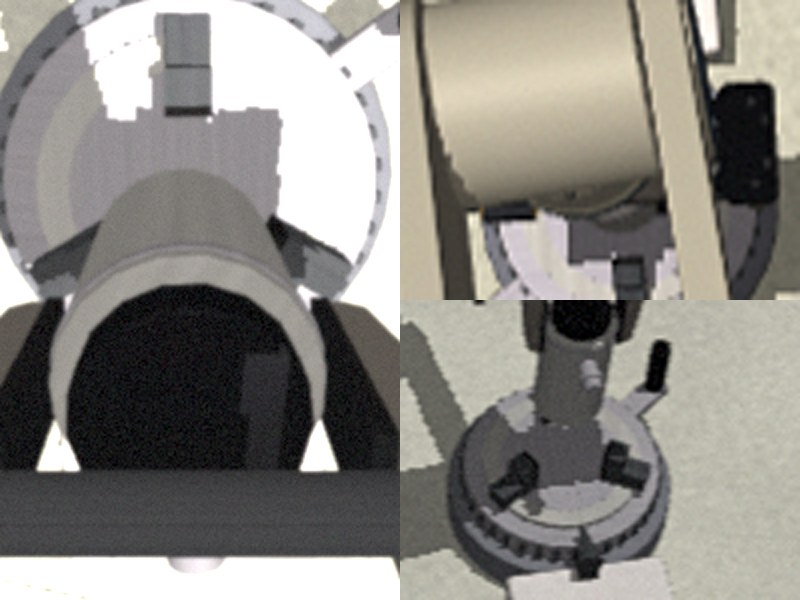

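The wrist view shows the jar centred at u≈313.5, with jaw1 behind it at u≈314 and its top inner edge at v≈173.5. The port is at u≈316 below the bar, and in the scene view its end is at about (360,210). I'll check these against the projected model.

```bash
python3 - <<'E'
from h import *
np.set_printoptions(precision=4,suppress=True)
s=sensors.get_state();R=s['tool_rot'];t=s['tool_pos'];x,y=.5664,.12;a=.0927
print('port exp',t-.053*R[:,0]+[0,0,.004], proj('scene3',t-.053*R[:,0]+[0,0,.004]),proj('w3',t-.053*R[:,0]+[0,0,.004]))
print('cap exp w3',proj('w3',t+[0,0,.039]), 'shoulder back edge',proj('w3',t+.028*R[:,0]+[0,0,.024]))
for sl in (0,.06):
  r=.036-.01*sl; print('jaw1 edge',proj('w3',[x-r*np.cos(a),y-r*np.sin(a),.105]))
print('seat c',proj('w3',[x,y,.07]))
# sleeve rim
for g in (40,90,140,220,270,320):
  th=a+np.pi+np.radians(g-180); print(g,(proj('w3',[x+.082*np.cos(th),y+.082*np.sin(th),.064])-[220,120])*2)
print('jaw1 meas at z .105',onz('w3',(314,173.5),.105)[:2],'jar edge c', onz('w3',(313.5,245),t[2]+.024))
E
```

```text
port exp [0.619  0.1242 0.2389] [358.8932 214.9779] [313.2917 393.2717]
cap exp w3 [313.6771 325.2563] shoulder back edge [313.8562 239.7074]
jaw1 edge [312.6299 178.5371]
jaw1 edge [312.6407 179.3391]
seat c [313.268  216.5857]
40 [304.0737 324.5954]
90 [374.4231 188.0827]
140 [310.7662  41.0028]
220 [58.4708 44.4253]
270 [ -1.057  192.9474]
320 [ 72.7518 327.4632]
jaw1 meas at z .105 [0.5267 0.1174] jar edge c [0.5404 0.118  0.2589]
```

Relative alignment is within about 2 mm, so I apply a small x correction and lower it, slowly near the end.

>>> play_rows(
  moves=[
    [-0.2, 0.005, 0.001, 0, 0],
    [-0.2, 0, 0, 0.03, 0],
    [-0.2, 0, 0, 0.05, 0],
    [-0.2, 0, 0, 0.05, 0],
    [-0.2, 0, 0, 0.04, 0],
    [-0.2, 0, 0, 0.02, 0],
    [-0.2, 0, 0, 0.01, 0],
    [-0.2, 0, 0, 0.01, 0],
    [-0.2, 0, 0, 0.003, 0],
    [-0.2, 0, 0, 0, 0],
    [-0.2, 0, 0, 0, 0],
  ],
)

```text
time: 12.58
tool_pos: [0.5648, 0.121, 0.1508]
tool_rot: [[-0.997, -0.079, 0.001], [-0.079, 0.997, 0.0], [-0.001, 0.0, -1.0]]
ft_force: [0.1, 0.6, -5.5]
gripper_width: 0.055
finger_force: 39.9
```

>>> play_rows(
  moves=[
    [-0.2, 0, 0, 0.004, 0],
    [-0.2, 0, 0, 0.003, 0],
    [-0.2, 0, 0, 0.002, 0],
    [-0.2, 0, 0, 0, 0],
    [-0.2, 0, 0, 0, 0],
  ],
)

```text
time: 13.0
tool_pos: [0.5642, 0.1209, 0.1465]
tool_rot: [[-0.997, -0.079, -0.0], [-0.079, 0.997, -0.0], [0.0, -0.0, -1.0]]
ft_force: [-0.4, -0.3, -5.1]
gripper_width: 0.0553
finger_force: 39.9
```

>>> play_rows(
  moves=[
    [-0.2, 0, 0, 0.0015, 0],
    [-0.2, 0, 0, 0.0015, 0],
    [-0.2, 0, 0, 0, 0],
    [-0.2, 0, 0, 0, 0],
  ],
)

```text
time: 13.33
tool_pos: [0.5648, 0.1209, 0.1461]
tool_rot: [[-0.997, -0.079, 0.001], [-0.079, 0.997, 0.0], [-0.001, 0.0, -1.0]]
ft_force: [-0.9, -0.9, 6.1]
gripper_width: 0.0554
finger_force: 40.0
```

It is seated (the force changed sign to +6 N). I'll release and rise.

>>> play_rows(
  moves=[
    [0.3, 0, 0, 0, 0],
    [0.4, 0, 0, 0, 0],
    [0.6, 0, 0, 0, 0],
    [1, 0, 0, 0, 0],
    [1, 0, 0, 0, 0],
    [1, 0, 0, 0, 0],
    [1, 0, 0, -0.03, 0],
    [1, 0, 0, -0.06, 0],
    [1, 0, 0, -0.08, 0],
    [1, 0, 0, -0.08, 0],
    [1, 0, 0, -0.08, 0],
    [1, 0, 0, 0, 0],
  ],
)

```text
time: 14.33
tool_pos: [0.5674, 0.1216, 0.2849]
tool_rot: [[-0.997, -0.079, 0.01], [-0.079, 0.997, 0.002], [-0.01, 0.001, -1.0]]
ft_force: [0.6, -0.2, 1.1]
gripper_width: 0.0916
finger_force: 0.0
```

```bash
python3 - <<'E'
from h import *
shot('wrist','w4'); a=cv2.imread('pics/w4.png'); shot('scene','scene4');c=cv2.imread('pics/scene4.png')
o=np.zeros((600,800,3),np.uint8)
o[:,:400]=cv2.resize(a[100:400,220:420],(400,600),interpolation=2)
o[:400,400:]=cv2.resize(c[185:285,305:405],(400,400),interpolation=2)
cv2.imwrite('pics/o4.png',np.clip(o*1.5,0,255).astype(np.uint8)); s=sensors.get_state();print(s['tool_pos'])
E
```

```text
[0.56501602 0.12107555 0.27939765]
```

View pics/o4.png

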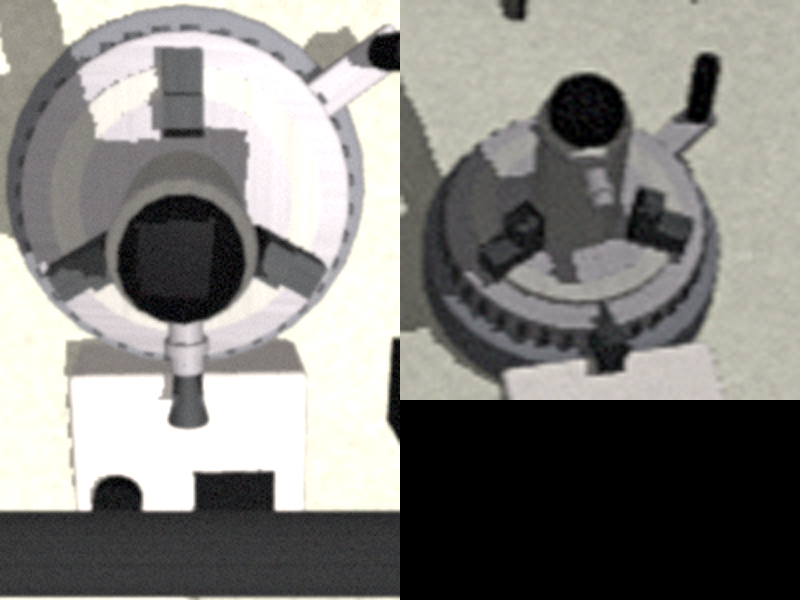

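The port lines up with the pointer and the jar stands between the open jaws. Next I straddle the lever post again.

>>> play_rows(
  moves=[
    [0.5, 0.0449, 0.0584, 0, 0],
    [0, 0.0449, 0.0584, 0, 0],
    [-0.2, 0.0449, 0.0584, 0, 0],
    [-0.2, 0.0449, 0.0584, 0, 0],
    [-0.2, 0, 0, 0, 1],
    [-0.2, 0, 0, 0, 1],
    [-0.2, 0, 0, 0, 1],
    [-0.2, 0, 0, 0, 1],
    [-0.2, 0, 0, 0, 1],
    [-0.2, 0, 0, 0, 1],
    [-0.2, 0, 0, 0, 1],
    [-0.2, 0, 0, 0, 1],
    [-0.2, 0, 0, 0, 1],
    [-0.2, 0, 0, 0, 1],
    [-0.2, 0, 0, 0, 0.5],
    [-0.2, 0, 0, 0, 0],
    [-0.2, 0, 0, 0, 0],
  ],
)

```text
time: 15.85
tool_pos: [0.4847, 0.2081, 0.2763]
tool_rot: [[-0.671, 0.742, -0.002], [0.742, 0.671, -0.001], [0.001, -0.002, -1.0]]
ft_force: [0.6, 0.5, -0.3]
gripper_width: 0.0373
finger_force: 0.0
```

```bash
python3 - <<'E'
from h import *
s=sensors.get_state();R=s['tool_rot'];print(s['tool_pos'],s['gripper_width'],R.T@(np.array([.4861,.2085,.103])-s['tool_pos'])/.4,np.degrees(np.arctan2(R[1,0],R[0,0])))
E
```

```text
[0.48467952 0.20811352 0.27630989] 0.037256095673687394 [-0.00193572  0.00406368  0.43326698] 132.10934237044637
```

>>> play_rows(
  moves=[
    [-0.2, -0.002, 0.004, 0.04, 0],
    [-0.2, 0, 0, 0.06, 0],
    [-0.2, 0, 0, 0.07, 0],
    [-0.2, 0, 0, 0.07, 0],
    [-0.2, 0, 0, 0.07, 0],
    [-0.2, 0, 0, 0.06, 0],
    [-0.2, 0, 0, 0.04, 0],
    [-0.2, 0, 0, 0.022, 0],
    [-0.2, 0, 0, 0, 0],
    [-0.2, 0, 0, 0, 0],
  ],
)

```text
time: 16.68
tool_pos: [0.487, 0.2088, 0.1045]
tool_rot: [[-0.67, 0.742, -0.001], [0.742, 0.67, -0.0], [0.0, -0.001, -1.0]]
ft_force: [-0.4, -0.1, 0.3]
gripper_width: 0.0369
finger_force: 0.0
```

>>> play_rows(
  moves=[
    [-0.2, -0.0006, 0.0183, 0, 0.7],
    [-0.2, -0.0006, 0.0183, 0, 0.7],
    [-0.2, -0.0006, 0.0183, 0, 0.7],
    [-0.2, -0.0006, 0.0183, 0, 0.7],
    [-0.2, -0.0006, 0.0183, 0, 0.7],
    [-0.2, -0.0006, 0.0183, 0, 0.7],
    [-0.2, -0.0006, 0.0183, 0, 0.7],
    [-0.2, -0.0006, 0.0183, 0, 0.7],
    [-0.2, -0.0006, 0.0183, 0, 0.7],
    [-0.2, -0.0006, 0.0183, 0, 0.7],
  ],
)

```text
time: 17.52
tool_pos: [0.5521, 0.2379, 0.1055]
tool_rot: [[-0.12, 0.993, -0.002], [0.993, 0.12, -0.001], [-0.001, -0.002, -1.0]]
ft_force: [-4.3, -3.9, 0.3]
gripper_width: 0.0366
finger_force: 2.3
```

```bash
python3 - <<'E'
from h import *
s=sensors.get_state();d=s['tool_pos'][:2]-[.566,.1205];print(np.hypot(*d),np.degrees(np.arctan2(d[1],d[0])),np.degrees(np.arctan2(s['tool_rot'][1,0],s['tool_rot'][0,0])),s['ft_force'])
E
```

```text
0.1181934153988163 96.76693637229997 96.89651127578516 [-4.2884061  -3.94090189  0.2601095 ]
```

>>> play_rows(
  moves=[
    [-0.2, -0.0001, 0.0105, 0, 0.4],
    [-0.2, -0.0001, 0.0105, 0, 0.4],
    [-0.2, -0.0001, 0.0105, 0, 0.4],
    [-0.2, -0.0001, 0.0105, 0, 0.4],
    [-0.2, -0.0001, 0.0105, 0, 0.4],
    [-0.2, -0.0001, 0.0105, 0, 0.4],
    [-0.2, -0.0001, 0.0105, 0, 0.4],
    [-0.2, -0.0001, 0.0105, 0, 0.4],
    [-0.2, -0.0001, 0.0105, 0, 0.4],
    [-0.2, -0.0001, 0.0105, 0, 0.4],
    [-0.2, -0.0001, 0.0105, 0, 0.4],
    [-0.2, -0.0001, 0.0105, 0, 0.4],
    [-0.2, -0.0001, 0.0105, 0, 0.4],
    [-0.2, -0.0001, 0.0105, 0, 0.4],
    [-0.2, -0.0001, 0.0105, 0, 0.4],
    [-0.2, -0.0001, 0.0105, 0, 0.4],
    [-0.2, -0.0001, 0.0105, 0, 0.4],
    [-0.2, 0, 0, 0, 0],
  ],
)

```text
time: 19.02
tool_pos: [0.62, 0.2263, 0.1052]
tool_rot: [[0.455, 0.89, -0.005], [0.89, -0.455, -0.001], [-0.003, -0.004, -1.0]]
ft_force: [-8.4, -1.0, 1.6]
gripper_width: 0.0369
finger_force: 3.0
```

```bash
python3 - <<'E'
from h import *
s=sensors.get_state();d=s['tool_pos'][:2]-[.566,.1205];print(np.hypot(*d),np.degrees(np.arctan2(d[1],d[0])),np.degrees(np.arctan2(s['tool_rot'][1,0],s['tool_rot'][0,0])),s['ft_force'],s['tool_rot'].T@s['ft_force'])
E
```

```text
0.1187681484636882 62.929570021310894 62.90884296231424 [-8.35027233 -1.02146086  1.64725614] [-4.71725491 -6.97474746 -1.60757175]
```

>>> play_rows(
  moves=[
    [-0.2, -0.0001, 0.0105, 0, 0.4],
    [-0.2, -0.0001, 0.0105, 0, 0.4],
    [-0.2, -0.0001, 0.0105, 0, 0.4],
    [-0.2, 0, 0, 0, 0],
    [-0.2, 0, 0, 0, 0],
  ],
)

```text
time: 19.43
tool_pos: [0.6306, 0.2204, 0.1051]
tool_rot: [[0.544, 0.839, -0.005], [0.839, -0.544, -0.001], [-0.003, -0.004, -1.0]]
ft_force: [-9.0, -1.2, 0.7]
gripper_width: 0.0371
finger_force: 3.5
```

Sleeve is about 1.29. I'll ease back with the spring, then lift straight up.

>>> play_rows(
  moves=[
    [-0.2, -0.0002, -0.0105, 0, -0.4],
    [-0.2, -0.0002, -0.0105, 0, -0.4],
    [-0.2, -0.0002, -0.0105, 0, -0.4],
    [-0.2, -0.0002, -0.0105, 0, -0.4],
    [-0.2, -0.0002, -0.0105, 0, -0.4],
    [-0.2, -0.0002, -0.0105, 0, -0.4],
    [-0.2, 0, 0, 0, 0],
    [-0.2, 0, 0, 0, 0],
  ],
)

```text
time: 20.1
tool_pos: [0.611, 0.2326, 0.1059]
tool_rot: [[0.359, 0.933, 0.001], [0.933, -0.359, 0.001], [0.001, 0.001, -1.0]]
ft_force: [-2.1, 1.1, 0.4]
gripper_width: 0.0366
finger_force: 1.1
```

>>> play_rows(
  moves=[
    [-0.2, 0, -0.008, 0, 0],
    [-0.2, 0, -0.004, 0, 0],
    [-0.2, 0, 0, 0, 0],
    [-0.2, 0, 0, 0, 0],
  ],
)

```text
time: 20.43
tool_pos: [0.6062, 0.2338, 0.1046]
tool_rot: [[0.358, 0.934, 0.0], [0.934, -0.358, -0.0], [0.0, 0.0, -1.0]]
ft_force: [1.1, 0.8, -0.4]
gripper_width: 0.0366
finger_force: 0.0
```

```bash
python3 - <<'E'
from h import *
s=sensors.get_state();d=s['tool_pos'][:2]-[.566,.1205];print(np.hypot(*d),np.degrees(np.arctan2(d[1],d[0])),s['finger_force'],s['tool_rot'].T@s['ft_force'])
shot('wrist','w5'); shot('scene','scene5')
a=cv2.imread('pics/w5.png');c=cv2.imread('pics/scene5.png')
o=np.zeros((600,800,3),np.uint8)
o[:300,:400]=cv2.resize(a,(400,300))
o[300:,:400]=cv2.resize(a[60:285,170:470],(400,300))
o[:400,400:]=cv2.resize(c[185:285,305:405],(400,400),interpolation=2)
cv2.imwrite('pics/o5.png',np.clip(o*1.5,0,255).astype(np.uint8))
E
```

```text
0.12027382326219238 70.45470327192844 0.0 [1.19586469 0.7525925  0.43144796]
```

View pics/o5.png

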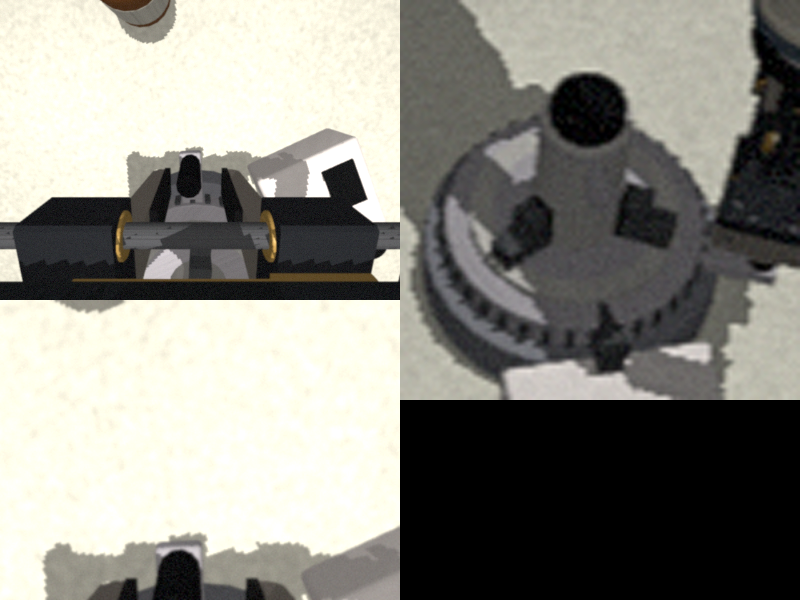

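The post stands free between the fingers and the jar is upright between the closed jaws. I'll lift clear, back off and take a final look.

>>> play_rows(
  moves=[
    [-0.2, 0, 0, -0.03, 0],
    [-0.2, 0, 0, -0.05, 0],
    [-0.2, 0, 0, -0.07, 0],
    [-0.2, 0, 0, -0.08, 0],
    [-0.2, 0, 0, -0.08, 0],
    [-0.2, 0, 0, -0.08, 0],
    [-0.2, 0, 0, -0.06, 0],
    [-0.2, 0, 0, 0, 0],
    [-0.2, 0, 0, 0, 0],
  ],
)

```text
time: 21.28
tool_pos: [0.607, 0.2341, 0.287]
tool_rot: [[0.358, 0.934, 0.004], [0.934, -0.358, 0.001], [0.003, 0.003, -1.0]]
ft_force: [0.5, 0.4, -0.3]
gripper_width: 0.0369
finger_force: 0.0
```

```bash
python3 - <<'E'
from h import *
shot('wrist','w6'); shot('scene','scene6');shot('top','top6')
a=cv2.imread('pics/w6.png');c=cv2.imread('pics/scene6.png');b=cv2.imread('pics/top6.png')
o=np.zeros((600,800,3),np.uint8)
o[:300,:400]=cv2.resize(a,(400,300))
o[300:,:400]=cv2.resize(b[180:330,130:330],(400,300))
o[:400,400:]=cv2.resize(c[185:285,305:405],(400,400),interpolation=2)
o[400:,400:]=cv2.resize(c[190:290,100:300],(400,200))
cv2.imwrite('pics/o6.png',np.clip(o*1.5,0,255).astype(np.uint8));print(sensors.get_state()['ft_force'])
E
```

```text
[ 0.51559109  0.46349969 -0.62021242]
```

View pics/o6.png

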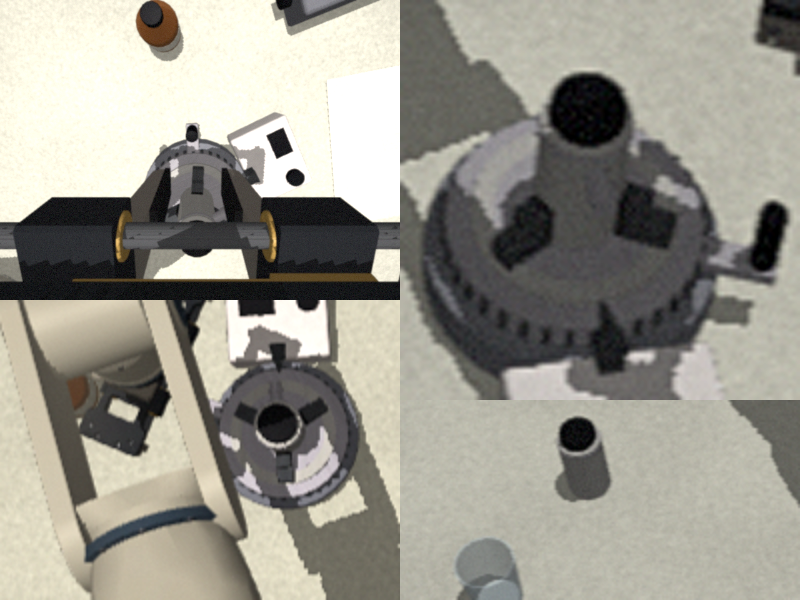

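The jar is upright and held by all three jaws, with its port towards the pointer. The lever rests at about 1.1 rad (post top near scene (398,237)), and the other items are in place, so I hand it in.

```bash
python3 -c "
from rig import workorder; print(workorder.sign_off())"
```

```text
the job is handed in; nothing more can be done
None
```

The ported jar is seated upright in the chuck with its port towards the pointer and the sleeve at about 1.1 rad; I judged the grip from images and lever position, and the job is handed in with no verdict returned.

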